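# Blank reading with a sprung tweezer electrode

### The job

Set up the dry blank reading of the tweezer electrode: first slide the empty dish along the bench, without lifting it, until it stands inside the ring printed on the mat. Then pick the tweezer electrode up from its rest, squeeze it until its two discs are 10 mm apart (the long line on its scale) and hold it level with the discs down inside the middle of the dish, wholly below the rim and touching nothing, keeping that gap steady for at least two seconds; finish while still holding it like that. Leave the bottles and the other things where they stand.

Things in the scene. Friction and masses are not known exactly. Their poses are not given: they have to be found in the camera images.
- dish: empty round white porcelain dish, loose, 100 mm across, 28 mm tall, 3 mm wall and floor, 0.16 kg; origin at the centre of its underside, z up. Too wide to grip across; it starts on one side of the mat, the tweezer electrode on the other
- mat: flat grey printed mat, 160 mm square, lying on the bench (too thin to feel); its white printed ring has an inner diameter of 116 mm and an outer one of 124 mm. Origin at the ring's centre on the bench
- rest: fixed grey plastic rest: base 195 x 60 x 8 mm, from 112 mm behind to 83 mm ahead of its origin; rear yoke under the white head (centred 100 mm behind, 42 mm wide, 60 mm high) and front yoke under the arms (42 mm ahead, 66 mm wide, 62 mm high, 10 mm thick); between the yokes it is open. Origin on the bench under the middle of the grips, x along the tweezers to their tips, z up
- tweezers: sprung tweezer electrode, loose, 0.06 kg, lying level on the rest, steel arms side by side, white head (26 mm wide, 16 mm high, 80 to 124 mm behind the origin) holding their hinges 85 mm behind the origin. Origin midway between the grips at the arms' mid-height, 60 mm above the bench on the rest; x to the tips, y to the left arm, z up. Balances about 10 mm behind the origin
- grips (a point): same point as the tweezers' origin, midway between the black ribbed grips on the arms' outsides (70 mm long, 12 mm high). Width over the grips here: 43.3 mm free, 34 mm (grips parallel) when the discs are 10 mm apart; each 1 mm of squeeze closes the discs by 1.92 mm. Spring force grows from 0 free to about 6 N at 34 mm; squeezed hard the discs close to about 1 mm
- tips (a point): point midway between the two discs at the height of their centres: tweezers frame x +78 mm, y 0, z -26 mm. The discs hang on thin stems that bend straight down from the arms' ends
- disc_left (a point): centre of the inner face of the left arm's disc (10 mm across, 2 mm thick, facing the other); its distance from disc_right is the disc gap: 27.8 mm when free. A white scale bar fixed on the left arm near the tips crosses over the right arm; its long line meets that arm's dark pointer at a gap of 10 mm
- disc_right (a point): centre of the inner face of the right arm's disc, same size
- bottle_tall: bystander: white plastic bottle with yellow cap, 44 mm across, 95 mm tall, beyond the mat; origin under its centre
- bottle_short: bystander: white plastic bottle with white cap, 38 mm across, 75 mm tall, beyond the mat; origin under its centre
- jar: bystander: amber glass jar with red cap, 48 mm across, 70 mm tall, beyond the mat; origin under its centre
- beaker: bystander: glass beaker, 72 mm across, 90 mm tall; origin under its centre
- rack: bystander: dark red tube rack, 85 x 140 mm, 38 mm tall (44 mm over the tubes); origin under its centre
- spatula: bystander: steel lab spatula, a thin rod 165 mm long with flat ends, lying between the robot and the mat; origin near its middle
- cuvettes: bystander: small cardboard box of cuvettes, 55 x 75 mm, 30 mm tall, between the robot and the mat; origin under its centre
Not all that is in view belongs to the job. What is meant by the dish is not black or brown, and is the larger of those in its own colour.

How it is judged:
On the way, in this order (a step that is already met when the one before it is completed fails the run):
1. the dish stands inside the printed ring, at rest, while the tweezer electrode still lies on its rest (horizontal distance between dish and mat below 0.012 m and linear speed of dish below 0.02 m/s and distance of tweezers from where it was at the start of the episode below 0.03 m), for 0.2 s.
2. the discs are held 10 mm apart inside the dish for two seconds (distance between disc_left and disc_right between 0.008 and 0.012 m and horizontal distance between tips and dish below 0.02 m and z of tips in the frame of dish between 0.008 and 0.0235 m and contact force between tweezers and dish below 0.1 N and contact force between the fingers and tweezers above 1 N), for 2 s.
At the end, for the whole second after the job is handed in: dish on the bench within 12 mm of the ring's centre; fingers holding the tweezers level (0.2 rad) and still, discs 8 to 12 mm apart, their middle within 20 mm of the dish's centre, disc centres 8 to 23.5 mm above its underside, touching neither dish nor rest (all of step 2 and horizontal distance between dish and mat below 0.012 m and height (world z) of dish below 0.004 m and linear speed of each of dish, tweezers below 0.02 m/s and angle between tweezers's own z axis and vertical below 0.2 rad and contact force between tweezers and rest below 0.1 N); the arm keeps its last pose, push and grip.
It fails at once if the dish is lifted or tipped (height (world z) of dish above 0.012 m or angle between dish's own z axis and vertical above 0.2 rad).
It fails at once if a bystander is moved by more than 30 mm (distance of any of bottle_tall, bottle_short, jar, beaker, rack, spatula, cuvettes from where it was at the start of the episode above 0.03 m).
It also fails if it takes over 70 s, if anything falls off the work surface, if the arm or the gripper's body presses on something with over 40 N, if the wrist force passes 120 N, or if a joint passes its speed limit or range.

### The arm

A 6-joint arm with a two-finger parallel gripper is mounted at the origin on the work surface. World frame = base frame: x ahead of the robot, y to its left, z up, the work surface at z = 0. Lengths are in m, angles in rad, forces in N, time in s.
With the tool pointing down it reaches from about 0.35 to 0.975 m from the base axis. Payload 4.9 kg.
Tool frame: the origin (TCP) lies on the centre line of the jaws, within the pads' length; the fingertips stand ahead of it and the grasp point (between the pads) is the TCP (manip.tip_extent is the z of the fingertips in the tool frame, in m); z points along the fingers, y is the line along which they close (so a half turn about z gives the same grasp; the last joint's range is limited). The gripper opens to 85 mm and grips with 20 to 120 N. Pads are 22 mm wide; open, the fingers measure 114 mm over their backs; the gripper's body (76 mm by 85 mm) begins 54 mm behind the grasp point. The pads swing forward as they close: fully open they stand 13 mm farther back than shut.
Start: joints at [-1.394, 0.053, 1.613, -0, 1.476, -0.119], TCP at [0.182, -0.598, 0.25] pointing down, gripper open.
Joint ranges: [-3.01, 3.01], [-1.01, 2.22], [0.06, 2.58], [-1.02, 4.17], [0.09, 2.62], [-3.14, 3.14]. Speed limits (rad/s): [2.57, 2.57, 3.14, 3.14, 3.14, 3.14].

### API

Orientations are given as a unit quaternion [w, x, y, z].
In Python, from plant import manip gives the robot as it stands. The module is installed in compiled form; this text tells all that it offers.
- The arm moves only by the shell command python3 -m crank, which reads ROWS from standard input. ROWS is a JSON object whose key "moves" holds a list of rows, 1 to 5 of them, each of 7 numbers: the opening from 0.0 (shut) to 1.0 (fully open), then dx, dy, dz in m, then a rotation vector rx, ry, rz in rad; each row shifts and turns the commanded pose from where the row before left it, along the tool's axes as they then stand; what a row does not reach is not made up. A row lasts 1/8 s, in which the tool goes at most 0.0625 m and 0.188 rad, less where a joint would pass 70% of its speed; a pose out of reach is approached as far as the arm can. The fingers move at their own pace and stop on an object; the grip force is fixed at half the most. Time passes only in rows, so rows that do not move let the fingers close. It prints the time, the measured TCP pose, the force, the opening and the grip force at its end. Input that does not fit is refused with a message, and nothing moves.
- manip.state(): the state, without advancing time (a new reading comes with each control period).
- manip.grab_frame(name): name is "side" or "top"; returns (picture, depth): 420x560x3 uint8, red, green, blue; 420x560 float32, m along the optical axis (not along the pixel's ray), 0 where there is no reading.
- manip.camera_params(name): a dict with "intrinsics" (3x3 intrinsics, pixels), "xyz" and "orientation" of the camera in the world. Camera axes: x right, y down, z forward; pixel columns grow to the right and rows downward; lengths in m; the calibration is good to about 2 mm. A picture is of the moment at which its call begins. camera_params takes no time and is no camera call.
- manip.job_done(): hands the job in; it is judged then, once.
Trained networks look in the newest picture that a camera, given by its name, has taken for a name from the list of things; names that differ only in an ending like _2 or _b are one class to them, and where a whole thing is asked for, a point or a joint stands for the part that bears it (a point fixed in the world has none). Each returns a list of dicts, best first, with "conf" (0 to 1); they miss things now and then, are a little off and sometimes report something else, mostly with a low value. They report only what shows in the picture. A call takes as long as a camera call. They do not tell look-alikes from the thing itself.
- manip.look_for(camera, query): "extent" ([left, top, right, bottom] in pixels, round what is visible of it).
- manip.outline_of(camera, query): "region" (420x560 bool, what is visible of it) and "extent" ([left, top, right, bottom] in pixels, round what is visible of it).
- manip.mark_of(camera, query): "centre" ([row, column] in pixels: a listed point, or the origin of a listed thing).
The state is a dict: "time": time; "joint_pos": joint angles; "joint_vel": joint speeds; "joint_efforts": joint torques, N m; "tool_pos": TCP position; "tool_rot": TCP orientation; "contact_force": force on the tool from outside, world axes, zero at the start; "ft_torque": the same for the moment, N m; "gripper_width": opening from 0.0 (shut) to 1.0 (fully open); "grasp_force": force on a finger pad.
Only numpy, scipy, OpenCV 4.12 (cv2) and the standard library are available. Lean on these libraries where they do the work, as an engineer would, in place of code of your own. Each camera call takes 0.05 s, during which the arm holds its last target. There are 200 camera calls.

## Working session

There is one attempt and no reset: what is moved stays moved. The work goes in short steps, Python scripts to look and compute and a shell command to move; the robot and the scene stay as the last step left them, time stands still between calls to the robot, and variables do not carry over. Pictures are saved under pics/ and viewed, at most 10 in all, crops included, and the job is handed in when it is done.

```bash
mkdir -p pics; cat > h.py <<'E'
import numpy as np, cv2
from scipy.spatial.transform import Rotation as R
from plant import manip
def q(o): return R.from_quat([o[1],o[2],o[3],o[0]])
def w2(name,rc,z=None,depth=None):
    c=manip.camera_params(name);K=np.array(c["intrinsics"]);r=q(c["orientation"]).as_matrix();t=np.array(c["xyz"])
    d=r@np.linalg.inv(K)@np.array([rc[1],rc[0],1.])
    return t+d*((z-t[2])/d[2] if z is not None else depth)
def proj(name,p):
    c=manip.camera_params(name);K=np.array(c["intrinsics"]);r=q(c["orientation"]).as_matrix()
    a=K@(r.T@(np.array(p)-np.array(c["xyz"])));return a[:2]/a[2]
def save(n,im): cv2.imwrite("pics/"+n,im[:,:,::-1])
E
python3 - <<'E'
from h import *
a,_=manip.grab_frame("top");b,_=manip.grab_frame("side")
save("top0.png",a);save("side0.png",b)
for c in("top","side"):
    p=manip.camera_params(c);print(c,p["xyz"],q(p["orientation"]).as_matrix().round(2).tolist(),p["intrinsics"])
for n,z in [("dish",0),("mat",0),("rest",0),("tweezers",.06),("grips",.06),("tips",.034),("cuvettes",0),("spatula",0),("beaker",0),("rack",0)]:
    print(n,[(np.round(m["centre"]).tolist(),round(m["conf"],2),w2("top",m["centre"],z).round(3).tolist()) for m in manip.mark_of("top",n)[:4]])
print(manip.tip_extent,manip.state())
E
```

```text
top [ 0.40367387 -0.05346227  1.05041734] [[0.01, -0.99, 0.16], [-1.0, -0.01, 0.01], [-0.01, -0.16, -0.99]] [[400.67664471   0.         280.9672842 ]
 [  0.         400.67664471 216.97234327]
 [  0.           0.           1.        ]]
side [0.17070912 0.44178761 0.79604446] [[-0.78, -0.48, 0.39], [-0.62, 0.6, -0.5], [0.0, -0.64, -0.77]] [[446.23735251   0.         272.95705725]
 [  0.         446.23735251 207.97873095]
 [  0.           0.           1.        ]]
dish [([245.0, 357.0], 0.96, [0.497, -0.241, 0.0]), ([194.0, 363.0], 0.94, [0.633, -0.259, 0.0]), ([294.0, 379.0], 0.91, [0.372, -0.295, 0.0]), ([208.0, 410.0], 0.91, [0.597, -0.382, 0.0])]
mat [([226.0, 264.0], 0.94, [0.545, 0.002, 0.0])]
rest [([227.0, 168.0], 0.93, [0.541, 0.257, 0.0])]
tweezers [([220.0, 164.0], 0.58, [0.551, 0.252, 0.06]), ([228.0, 161.0], 0.21, [0.532, 0.258, 0.06])]
grips [([224.0, 160.0], 0.73, [0.541, 0.262, 0.06]), ([296.0, 300.0], 0.49, [0.366, -0.09, 0.06])]
tips [([196.0, 166.0], 0.77, [0.617, 0.257, 0.034])]
cuvettes [([195.0, 163.0], 0.7, [0.629, 0.277, 0.0]), ([297.0, 298.0], 0.6, [0.362, -0.08
[... 281 characters left out ...]
nt_pos': array([-1.39401885e+00,  5.26933889e-02,  1.61291066e+00,  3.51208351e-05,
        1.47599322e+00, -1.19015378e-01]), 'joint_vel': array([ 0.00061318,  0.00078628,  0.00113848, -0.00198206,  0.00145876,
        0.00011037]), 'joint_efforts': array([-1.19517571e-05, -3.93408644e+01, -3.70233035e+01, -1.14558993e-04,
        7.14986272e-04, -4.72492275e-06]), 'tool_pos': array([ 0.18218287, -0.59783699,  0.2503013 ]), 'tool_rot': array([-2.81487489e-06,  9.89083489e-01,  1.47356208e-01,  1.74075338e-05]), 'contact_force': array([-0.55872614, -0.75896563,  0.02103108]), 'ft_torque': array([ 0.01666442,  0.00499587, -0.02153638]), 'grasp_force': 0.0, 'gripper_width': 1.0063258028235222}
```

View pics/top0.png

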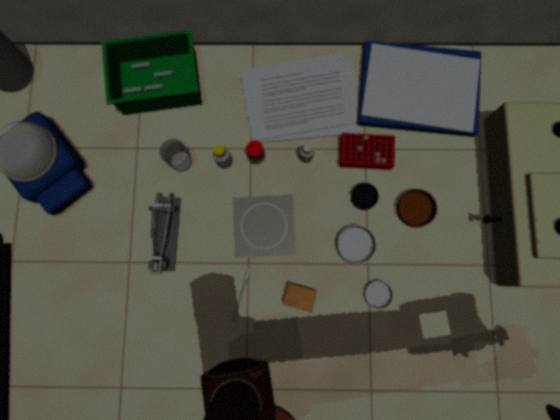

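View pics/side0.png

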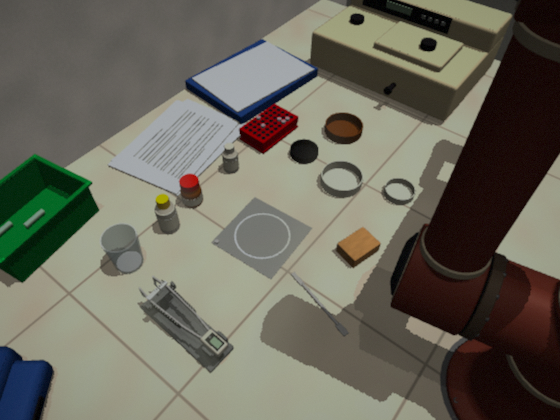

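```bash
python3 - <<'E'
from h import *
a=cv2.imread("pics/top0.png")
l=cv2.resize(a[170:320,320:440],None,fx=3.3,fy=3.3,interpolation=cv2.INTER_CUBIC);r=cv2.resize(a[170:320,110:230],None,fx=3.3,fy=3.3,interpolation=cv2.INTER_CUBIC)
cv2.imwrite("pics/crop0.png",np.hstack([r,l]))
g,d=manip.grab_frame("top")
for m in manip.outline_of("top","dish"):
    s=m["region"];print(m["extent"],round(m["conf"],2),s.sum(),np.median(g[s],0),np.median(d[s]).round(3))
    if m["conf"]>.3:
        e=m["extent"]; print("  diam",np.linalg.norm(w2("top",((e[1]+e[3])/2,e[0]),.028)-w2("top",((e[1]+e[3])/2,e[2]),.028)).round(4), w2("top",((e[1]+e[3])/2,(e[0]+e[2])/2),.02).round(3))
E
```

```text
[335.8, 223.1, 375.1, 266.8] 0.92 1256 [100. 102. 104.] 1.047
  diam 0.1 [ 0.496 -0.233  0.02 ]
[397.2, 188.8, 436.1, 226.9] 0.9 1258 [51. 25.  9.] 1.059
  diam 0.1002 [ 0.594 -0.395  0.02 ]
[364.9, 279.1, 392.4, 307.4] 0.81 676 [ 99. 101. 102.] 1.027
  diam 0.0686 [ 0.374 -0.289  0.02 ]
[350.7, 182.3, 375.1, 210.0] 0.61 593 [9. 9. 9.] 1.068
  diam 0.0633 [ 0.624 -0.256  0.02 ]
[159.2, 193.6, 173.2, 255.0] 0.46 207 [55. 55. 51.] 1.0
  diam 0.0363 [0.546 0.257 0.02 ]
```

View pics/crop0.png

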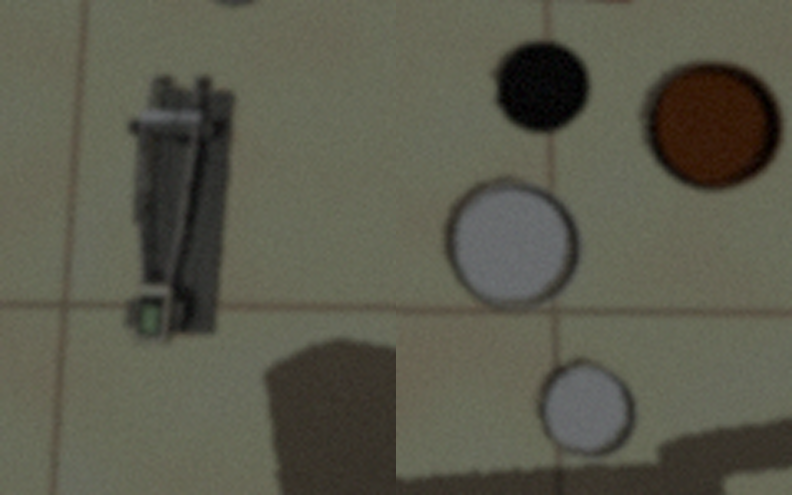

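Candidates for the dish, as (row, col):
- large white (245, 355), about 100 mm across
- small white (294, 379), about 69 mm
- brown (208, 416)
- black (196, 363)

I choose the large white one, and the crop confirms it. The mat ring is at (226, 264). The tweezers are on their rest at (227, 165), with the white head toward the robot and the tips up-image (+x).

First I turn the tool and move above the dish with the fingers shut.

```bash
echo '{"moves":[[0, 0, 0, 0, 0, 0, 0.164], [0, 0, 0, 0, 0, 0, 0.164], [0, 0, 0, 0, 0, 0, 0.164], [0, 0.0296, -0.052, 0, 0, 0, 0], [0, 0.0296, -0.052, 0, 0, 0, 0]]}' | python3 -m crank; echo '{"moves":[[0, 0.0296, -0.052, 0, 0, 0, 0], [0, 0.0296, -0.052, 0, 0, 0, 0], [0, 0.0296, -0.052, 0, 0, 0, 0], [0, 0.0296, -0.052, 0, 0, 0, 0], [0, 0.0296, -0.052, 0, 0, 0, 0]]}' | python3 -m crank
python3 - <<'E'
from h import *
s=manip.state();r=q(s["tool_rot"]).as_matrix();print(r.round(3).tolist())
# robust ring/dish/tweezer estimates
for k in range(2):
    for c in("top","side"):
        manip.grab_frame(c)
        for n,z in [("mat",0),("dish",0),("grips",.06),("tips",.034),("rest",0),("disc_left",.034),("disc_right",.034)]:
            m=manip.mark_of(c,n)
            print(c,n,[(round(x["conf"],2),w2(c,x["centre"],z)[:2].round(4).tolist()) for x in m[:2]])
E
```

```text
time: 1.32
tool_pos: [0.261, -0.5066, 0.2502]
tool_rot: [-0.0, 0.995, -0.099, 0.0]
contact_force: [0.6, 0.1, 0.2]
gripper_width: 0.003
grasp_force: 0.0
time: 1.95
tool_pos: [0.4574, -0.2796, 0.2507]
tool_rot: [0.0, 0.995, -0.098, 0.0]
contact_force: [0.7, 0.1, -0.1]
gripper_width: 0.005
grasp_force: 0.0
[[0.981, -0.195, 0.001], [-0.195, -0.981, -0.001], [0.001, 0.001, -1.0]]
top mat [(0.75, [0.5477, 0.0073])]
top dish [(0.76, [0.4993, -0.2316]), (0.65, [0.5883, -0.3974])]
top grips [(0.59, [0.5398, 0.2629])]
top tips [(0.74, [0.6135, 0.2394]), (0.57, [0.6198, 0.2666])]
top rest [(0.73, [0.534, 0.2587]), (0.57, [0.5001, -0.2347])]
top disc_left [(0.56, [0.7432, -0.2542]), (0.54, [0.6179, 0.2631])]
top disc_right [(0.68, [0.6212, 0.2409])]
side mat [(0.64, [0.5509, -0.0053])]
side dish [(0.93, [0.6194, -0.2572]), (0.82, [0.4984, -0.2312])]
side grips [(0.95, [0.5411, 0.2552])]
side tips [(0.88, [0.6224, 0.2589]), (0.68, [0.561, 0.2467])]
side rest [(0.92, [0.5398, 0.2597]), (0.27, [0.5474, -0.006])]
side disc_left [(0.82, [0.6213, 0.2677])]
side disc_right [(0.53, [0.615, 0.2444])]
top mat [(0.9, [0.5474, 0.0116])]
top dish [(0.94, [0.4998, -0.2376]), (0.92, [0.6336, -0.2631])]
top grips [(0.65, [0.5375, 0.2603]), (0.24, [0.3729, 0.0561])]
top tips [(0.62, [0.6225, 0.2579]), (0.39, [0.365, 0.0606])]
top rest [(0.69, [0.5351, 0.2563]), (0.56, [0.4964, -0.2331])]
top disc_left []
top disc_right [(0.52, [0.6117, 0.2469])]
side mat [(0.9, [0.5523, -0.0035])]
side dish [(0.92, [0.3747, -0.2783]), (0.89, [0.626, -0.2576])]
side grips [(0.57, [0.5433, 0.2593]), (0.16, [0.5093, 0.2751])]
side tips [(0.83, [0.6218, 0.2576])]
side rest [(0.71, [0.5361, 0.2612]), (0.66, [0.7557, -0.2704])]
side disc_left [(0.71, [0.6248, 0.2669]), (0.3, [0.4809, -0.2093])]
side disc_right [(0.84, [0.6274, 0.2428])]
```

```bash
echo '{"moves":[[0, 0.032, -0.048, 0, 0, 0, 0], [0, 0, 0, 0.05, 0, 0, 0], [0, 0, 0, 0.05, 0, 0, 0], [0, 0, 0, 0.05, 0, 0, 0], [0, 0, 0, 0.02, 0, 0, 0]]}' | python3 -m crank
python3 - <<'E'
from h import *
g,d=manip.grab_frame("top");save("top1.png",cv2.resize(g[120:320,200:440],None,fx=3.2,fy=3,interpolation=2))
print([ (round(x["conf"],2),w2("top",x["centre"],0)[:2].round(4).tolist()) for x in manip.mark_of("top","mat")])
P=[]
for c in("top","side"):
  g,d=manip.grab_frame(c)
  m=manip.outline_of(c,"mat")[0]; reg=m["region"].astype(np.uint8)
  cn=max(cv2.findContours(reg,0,1)[0],key=cv2.contourArea)
  pts=np.array([w2(c,(p[0][1],p[0][0]),0)[:2] for p in cn],np.float32)
  print(c,m["conf"],cv2.minAreaRect(pts))
  # ring: bright pixels in the mat interior
  inn=cv2.erode(reg,np.ones((9,9)));gr=g.max(2).astype(float);b=cv2.GaussianBlur(gr,(0,0),8)
  ys,xs=np.where((inn>0)&(gr-b>8)); w=np.array([w2(c,(y,x),0)[:2] for y,x in zip(ys,xs)],np.float32)
  print(len(w),cv2.fitEllipse(w) if len(w)>5 else 0)
E
```

```text
time: 4.18
tool_pos: [0.4952, -0.2391, 0.0768]
tool_rot: [-0.001, 0.995, -0.098, -0.003]
contact_force: [-0.3, 0.0, 0.3]
gripper_width: -0.001
grasp_force: 0.0
[(0.58, [0.5448, 0.007])]
top 0.97 ((0.5494809150695801, 0.0070783644914627075), (0.15979216992855072, 0.16267357766628265), 3.249523162841797)
347 ((0.5483918190002441, 0.005095882341265678), (0.11372879892587662, 0.12613502144813538), 64.74412536621094)
side 0.62 ((0.5491223931312561, 0.001777254045009613), (0.16118276119232178, 0.16145451366901398), 3.143028497695923)
420 ((0.5479180812835693, 0.003073033643886447), (0.11757390201091766, 0.12123709172010422), 75.83439636230469)
```

View pics/top1.png

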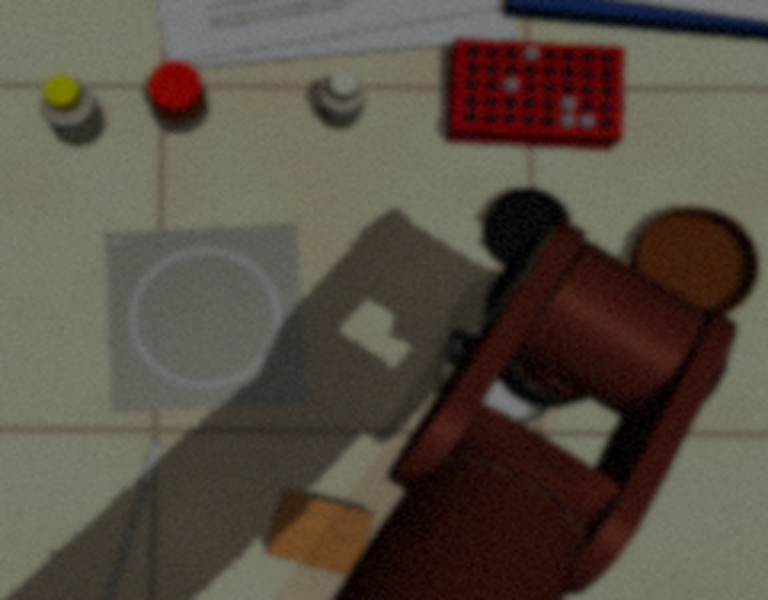

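```bash
echo '{"moves":[[0, 0, 0, 0.03, 0, 0, 0], [0, 0, 0, 0, 0, 0, 0]]}' | python3 -m crank;  python3 - <<'E'
from h import *
s=manip.state();print(s["tool_pos"],s["contact_force"])
g,d=manip.grab_frame("side");save("side1.png",cv2.resize(g[130:250,270:430],None,fx=4,fy=4))
E
```

```text
time: 4.72
tool_pos: [0.4965, -0.24, 0.05]
tool_rot: [-0.0, 0.995, -0.098, -0.001]
contact_force: [0.3, -0.8, -0.2]
gripper_width: -0.002
grasp_force: 0.0
[ 0.49652565 -0.24004072  0.05001885] [ 0.31137054 -0.80008081 -0.19256517]
```

View pics/side1.png

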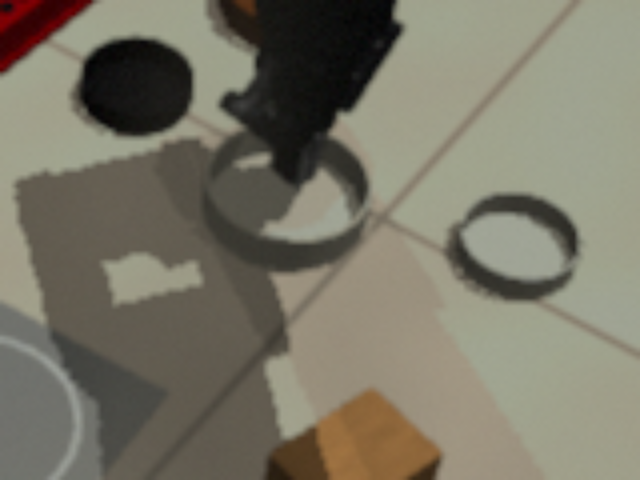

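```bash
echo '{"moves":[[0, 0, 0, 0.02, 0, 0, 0], [0, 0, 0, 0, 0, 0, 0], [0, 0, -0.02, 0, 0, 0, 0], [0, 0, -0.02, 0, 0, 0, 0], [0, 0, -0.02, 0, 0, 0, 0]]}' | python3 -m crank && echo '{"moves":[[0, 0, -0.02, 0, 0, 0, 0], [0, 0, -0.02, 0, 0, 0, 0], [0, 0, -0.02, 0, 0, 0, 0], [0, 0, -0.02, 0, 0, 0, 0], [0, 0, -0.02, 0, 0, 0, 0]]}' | python3 -m crank&& echo '{"moves":[[0, 0, -0.02, 0, 0, 0, 0], [0, 0, -0.02, 0, 0, 0, 0], [0, 0, -0.02, 0, 0, 0, 0], [0, 0, 0, 0, 0, 0, 0]]}' | python3 -m crank
python3 - <<'E'
from h import *
for c in("side","top"):
    g,d=manip.grab_frame(c)
    print(c,[(round(x["conf"],2),w2(c,x["centre"],0)[:2].round(4).tolist()) for x in manip.mark_of(c,"dish")])
    if c=="side": save("side2.png",cv2.resize(g[130:330,200:430],None,fx=3,fy=3))
E
```

```text
time: 5.4
tool_pos: [0.5093, -0.18, 0.0307]
tool_rot: [0.0, 0.995, -0.098, 0.0]
contact_force: [-0.1, -0.8, -0.4]
gripper_width: -0.003
grasp_force: 0.6
time: 6.02
tool_pos: [0.5286, -0.0822, 0.0305]
tool_rot: [0.0, 0.995, -0.098, 0.0]
contact_force: [-0.4, -1.7, 1.5]
gripper_width: -0.004
grasp_force: 1.0
time: 6.52
tool_pos: [0.5399, -0.0229, 0.03]
tool_rot: [-0.0, 0.995, -0.097, -0.0]
contact_force: [-0.0, 0.1, 0.0]
gripper_width: 0.001
grasp_force: 0.0
side [(0.9, [0.3771, -0.2852]), (0.72, [0.5323, -0.0467])]
top [(0.97, [0.3668, -0.2993]), (0.71, [0.598, -0.3957]), (0.66, [0.5408, -0.0369]), (0.58, [0.6311, -0.259])]
```

View pics/side2.png

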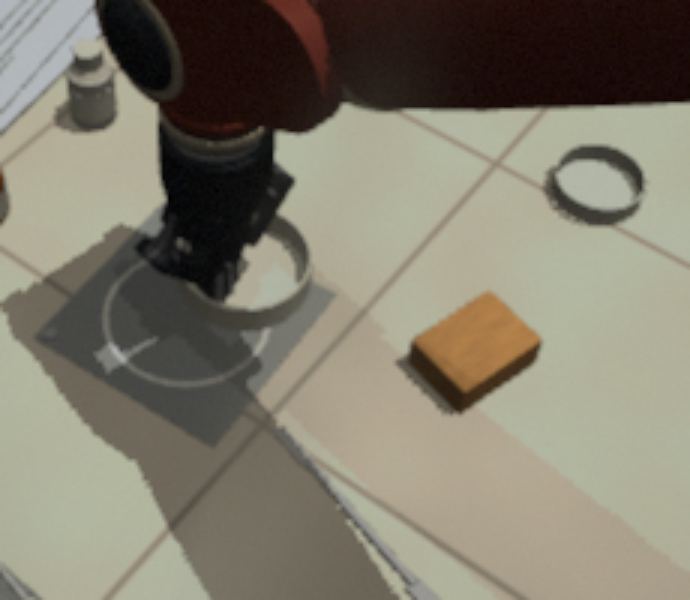

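```bash
echo '{"moves":[[0, 0.001, -0.012, 0, 0, 0, 0], [0, 0.001, -0.012, 0, 0, 0, 0], [0, 0.001, -0.012, 0, 0, 0, 0], [0, 0, -0.01, 0, 0, 0, 0], [0, 0, 0, 0, 0, 0, 0]]}' | python3 -m crank
cat > dish.py <<'E'
from h import *
# rim circle fit from outline: cut by gripper, so report mark + hull circle
for c in("side","top"):
  for k in range(2):
    g,d=manip.grab_frame(c)
    for x in manip.mark_of(c,"dish"):
        p=w2(c,x["centre"],0)
        if np.hypot(p[0]-.55,p[1])<.1: print(c,"mark",round(x["conf"],2),p[:2].round(4))
  for m in manip.outline_of(c,"dish"):
    cn=max(cv2.findContours(m["region"].astype(np.uint8),0,1)[0],key=cv2.contourArea)
    pts=np.array([w2(c,(p[0][1],p[0][0]),.028)[:2] for p in cn],np.float32)
    if np.hypot(*(pts.mean(0)-[.55,0]))<.1: print(c,"rimcircle",round(m["conf"],2),cv2.minEnclosingCircle(pts))
E
python3 dish.py
```

```text
time: 7.35
tool_pos: [0.5521, 0.0209, 0.0304]
tool_rot: [-0.0, 0.995, -0.097, 0.0]
contact_force: [0.1, -0.1, -0.5]
gripper_width: 0.003
grasp_force: 0.0
side mark 0.58 [ 0.5493 -0.0175]
side mark 0.79 [ 0.5478 -0.0152]
side rimcircle 0.88 ((0.5390735268592834, -0.0017740578623488545), 0.05612834542989731)
top mark 0.92 [ 0.5515 -0.0027]
top mark 0.82 [ 0.5483 -0.0048]
top rimcircle 0.63 ((0.5401570796966553, -0.030209047719836235), 0.040692947804927826)
```

```bash
echo '{"moves":[[0, 0, -0.006, 0, 0, 0, 0], [0, 0, -0.005, 0, 0, 0, 0], [0, 0, 0.03, 0, 0, 0, 0], [0, 0, 0, -0.06, 0, 0, 0], [0, 0, 0, -0.06, 0, 0, 0]]}' | python3 -m crank; echo '{"moves":[[0, 0, -0.06, -0.03, 0, 0, 0], [0.9, 0, -0.06, 0, 0, 0, 0], [0.9, 0, -0.06, 0, 0, 0, 0], [0.9, 0, 0, 0, 0, 0, 0]]}' | python3 -m crank; python3 dish.py;python3 - <<'E'
from h import *
g,d=manip.grab_frame("top");save("top3.png",cv2.resize(g[170:280,120:320],None,fx=4,fy=4,interpolation=2))
for c in("top","side"):
  g,d=manip.grab_frame(c)
  for n in("tweezers","rest"):
   for m in manip.outline_of(c,n)[:1]:
    ys,xs=np.where(m["region"]&(d>0)); C=np.array([w2(c,(y,x),depth=d[y,x]) for y,x in zip(ys,xs)])
    print(c,n,m["conf"],C.min(0).round(3),C.max(0).round(3),np.histogram(C[:,2],np.arange(0,.09,.01))[0])
E
```

```text
time: 8.48
tool_pos: [0.5474, 0.0016, 0.1508]
tool_rot: [-0.0, 0.995, -0.098, -0.001]
contact_force: [1.0, 0.8, 0.2]
gripper_width: -0.0
grasp_force: 0.0
time: 8.98
tool_pos: [0.5825, 0.178, 0.1784]
tool_rot: [-0.001, 0.995, -0.095, 0.0]
contact_force: [0.4, -0.5, 0.6]
gripper_width: 0.635
grasp_force: 0.0
side mark 0.75 [0.5469 0.0023]
side mark 0.79 [ 0.5547 -0.0051]
side rimcircle 0.85 ((0.5463055372238159, 0.007794350851327181), 0.05765262991189957)
top mark 0.59 [0.5482 0.005 ]
top mark 0.63 [0.5461 0.0025]
top rimcircle 0.83 ((0.5499461889266968, 0.0018709934083744884), 0.05138903111219406)
top tweezers 0.59 [0.563 0.266 0.056] [0.593 0.284 0.072] [ 0  0  0  0  0  6 36  8]
top rest 0.29 [ 0.714  0.005 -0.004] [0.782 0.052 0.075] [ 10  20  21  39  41   7 137  93]
side tweezers 0.71 [ 0.418  0.213 -0.003] [0.658 0.281 0.072] [ 51   3   0  13   7 143 920  40]
side rest 0.58 [ 0.418  0.206 -0.003] [0.621 0.293 0.066] [1760  135   29   20   41  217   46    0]
```

View pics/top3.png

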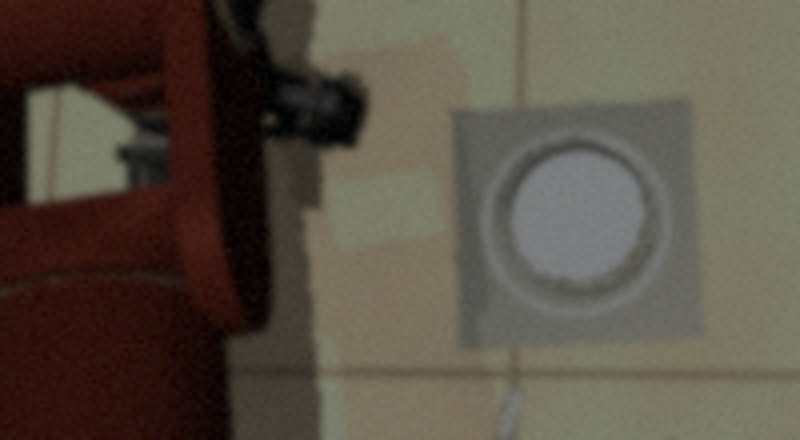

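Dish sits centred in the ring, at crop px (578, 215), and the mat is undisturbed. Next I measure the tweezers' axis.

```bash
cat > tw.py <<'E'
from h import *
for k in range(2):
  g,d=manip.grab_frame("side");m=manip.outline_of("side","tweezers")[0]
  ys,xs=np.where(m["region"]&(d>0)); C=np.array([w2("side",(y,x),depth=d[y,x]) for y,x in zip(ys,xs)])
  C=C[C[:,2]>.045]
  r=cv2.minAreaRect(C[:,:2].astype(np.float32));print(len(C),r)
  for a in np.arange(.41,.65,.02):
    s=C[(C[:,0]>=a)&(C[:,0]<a+.02)]
    if len(s)>4: print(round(a+.01,3),len(s),np.percentile(s[:,1],[3,50,97]).round(4),"mid",((np.percentile(s[:,1],3)+np.percentile(s[:,1],97))/2).round(4),"z",np.percentile(s[:,2],[10,50,95]).round(4))
save("side4.png",cv2.resize(g[265:375,125:245],None,fx=5,fy=5,interpolation=2))
E
python3 tw.py;python3 - <<'E'
from h import *
g=cv2.imread("pics/top0.png")
# known-height head (white) + arms in first top picture
for p in [(-.1,0),(0,0),(.078,0)]:
    print(proj("top",[.541+p[0],.258,.066]),proj("side",[.541+p[0],.258,.066]))
E
```

```text
[158.18689887 264.22200993] [214.88309671 338.51143425]
[160.43825634 223.80232437] [174.05269328 305.36319458]
[162.14572944 193.14725216] [144.88474279 281.68313922]Traceback (most recent call last):
  File "tw.py", line 3, in <module>
    g,d=manip.grab_frame("side");m=manip.outline_of("side","tweezers")[0]
                                   ~~~~~~~~~~~~~~~~~~~~~~~~~~~~~~~~~~~^^^
IndexError: list index out of range
```

```bash
sed -i 's/m=manip.*/ /; s/ys,xs=.*; C=/ys,xs=np.where(d>0); C=/; s/C=C\[C\[:,2\]>.045\]/C=C[(C[:,2]>.052)\&(C[:,2]<.085)\&(C[:,0]>.4)\&(C[:,0]<.66)\&(abs(C[:,1]-.26)<.06)]/' tw.py; python3 tw.py
```

```text
Traceback (most recent call last):
  File "tw.py", line 4, in <module>
    ys,xs=np.where(d>0); C=np.array([w2("side",(y,x),depth=d[y,x]) for y,x in zip(ys,xs)])
                                     ~~^^^^^^^^^^^^^^^^^^^^^^^^^^^
  File "h.py", line 6, in w2
    c=manip.camera_params(name);K=np.array(c["intrinsics"]);r=q(c["orientation"]).as_matrix();t=np.array(c["xyz"])
ValueError: time passes only in moves, steps and waits
```

Too many per-pixel calibration calls, so I'll cache the camera parameters and vectorise.

```bash
cat > tw.py <<'E'
from h import *
def cloud(c):
    g,d=manip.grab_frame(c);p=manip.camera_params(c);K=np.array(p["intrinsics"])
    v,u=np.indices(d.shape);P=np.stack([(u-K[0,2])/K[0,0]*d,(v-K[1,2])/K[1,1]*d,d],-1)
    return g,np.where(d[...,None]>0,P@q(p["orientation"]).as_matrix().T+p["xyz"],9)
if __name__=="__main__":
  g,W=cloud("side");C=W.reshape(-1,3)
  C=C[(C[:,2]>.052)&(C[:,2]<.085)&(C[:,0]>.4)&(C[:,0]<.66)&(abs(C[:,1]-.26)<.06)]
  print(len(C),cv2.minAreaRect(C[:,:2].astype(np.float32)))
  for a in np.arange(.41,.65,.015):
    s=C[(C[:,0]>=a)&(C[:,0]<a+.015)]
    if len(s)>4: p=np.percentile(s[:,1],[3,97]);print(round(a+.0075,3),len(s),p.round(4),"mid",p.mean().round(4),"z",np.percentile(s[:,2],[10,95]).round(4))
  save("side4.png",cv2.resize(g[265:375,125:245],None,fx=5,fy=5,interpolation=2))
E
python3 tw.py
```

```text
1376 ((0.5204391479492188, 0.2551623284816742), (0.20397964119911194, 0.06547673046588898), 2.59710693359375)
0.418 96 [0.252  0.2758] mid 0.2639 z [0.0576 0.0705]
0.432 196 [0.2436 0.2834] mid 0.2635 z [0.0566 0.07  ]
0.448 185 [0.2435 0.2831] mid 0.2633 z [0.0583 0.0705]
0.462 82 [0.2506 0.2746] mid 0.2626 z [0.0636 0.0697]
0.478 50 [0.2483 0.2748] mid 0.2616 z [0.0562 0.0664]
0.493 50 [0.2459 0.2766] mid 0.2612 z [0.057  0.0661]
0.507 66 [0.2407 0.2797] mid 0.2602 z [0.0585 0.0664]
0.523 68 [0.2393 0.2802] mid 0.2597 z [0.0576 0.0669]
0.538 70 [0.2382 0.2807] mid 0.2594 z [0.0576 0.0669]
0.553 69 [0.2365 0.2809] mid 0.2587 z [0.0561 0.0669]
0.568 69 [0.2357 0.2813] mid 0.2585 z [0.0571 0.0672]
0.583 267 [0.2273 0.2894] mid 0.2583 z [0.0535 0.0697]
0.598 66 [0.2362 0.2776] mid 0.2569 z [0.0614 0.0702]
0.613 37 [0.2385 0.2753] mid 0.2569 z [0.057  0.0654]
0.628 5 [0.244  0.2736] mid 0.2588 z [0.0569 0.064 ]
```

View pics/side4.png

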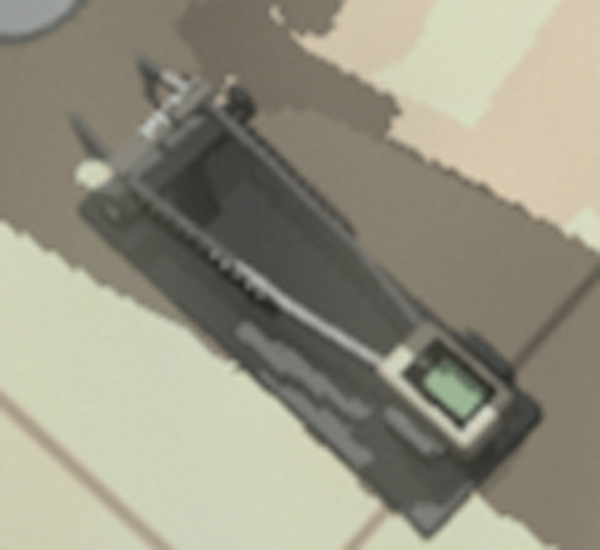

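The tweezers' axis is clear: head at crop px (450, 390), front yoke near (150, 140). Origin is about (0.541, 0.2593) with yaw about -0.04. Now I align the tool.

```bash
echo '{"moves":[[1, 0, 0, 0, 0, 0, -0.157], [1, 0, -0.05, 0, 0, 0, 0], [1, -0.035, -0.03, 0, 0, 0, 0], [1, 0, 0, 0, 0, 0, 0], [1, 0, 0, 0, 0, 0, 0]]}' | python3 -m crank
cat > to.py <<'E'
import sys
from h import *
s=manip.state();r=q(s["tool_rot"]).as_matrix();t=np.array([float(x) for x in sys.argv[1:4]])
print("tool y",r[:,1].round(3),"delta in tool axes",(r.T@(t-s["tool_pos"])).round(4))
E
python3 to.py .541 .2593 .057
```

```text
time: 10.65
tool_pos: [0.5508, 0.255, 0.1784]
tool_rot: [0.0, 1.0, -0.019, 0.0]
contact_force: [1.3, -0.4, -0.5]
gripper_width: 0.998
grasp_force: 0.0
tool y [-0.039 -0.999  0.   ] delta in tool axes [-0.0101 -0.0039  0.1214]
```

```bash
echo '{"moves":[[1, -0.0101, -0.0039, 0.03, 0, 0, 0], [1, 0, 0, 0.04, 0, 0, 0], [1, 0, 0, 0.03, 0, 0, 0], [1, 0, 0, 0.0214, 0, 0, 0], [1, 0, 0, 0, 0, 0, 0]]}' | python3 -m crank; echo '{"moves":[[0.6, 0, 0, 0, 0, 0, 0], [0.6, 0, 0, 0, 0, 0, 0], [0.5, 0, 0, 0, 0, 0, 0], [0.5, 0, 0, 0, 0, 0, 0]]}' | python3 -m crank;python3 to.py .541 .2593 .057
python3 - <<'E'
from h import *
from tw import cloud
g,W=cloud("side");print(W[:0].shape);save("side5.png",cv2.resize(g[215:375,105:255],None,fx=4,fy=3.7,interpolation=2))
E
```

```text
time: 11.28
tool_pos: [0.54, 0.2584, 0.055]
tool_rot: [0.001, 1.0, -0.02, -0.002]
contact_force: [0.5, -0.4, -0.0]
gripper_width: 0.999
grasp_force: 0.0
time: 11.78
tool_pos: [0.5416, 0.2597, 0.0581]
tool_rot: [-0.0, 1.0, -0.02, 0.001]
contact_force: [0.7, 0.8, 1.5]
gripper_width: 0.504
grasp_force: 1.3
tool y [-0.039 -0.999 -0.001] delta in tool axes [-0.0006  0.0005  0.0011]
(0, 560, 3)
```

View pics/side5.png

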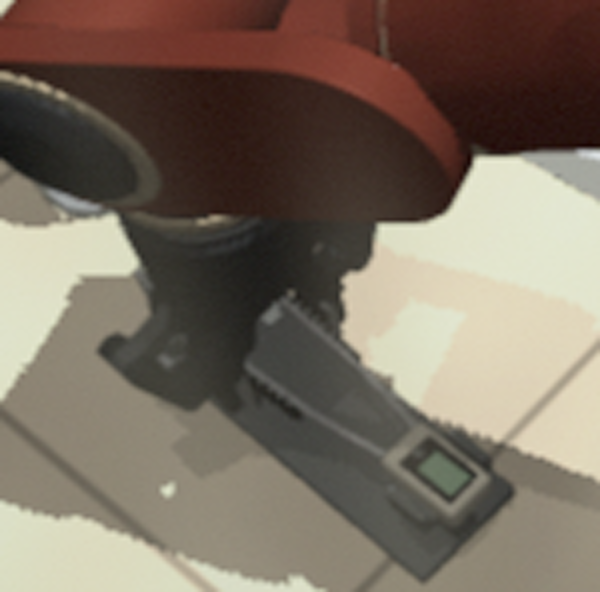

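```bash
echo '{"moves":[[0.45, 0, 0, 0, 0, 0, 0], [0.42, 0, 0, 0, 0, 0, 0], [0.4, 0, 0, 0, 0, 0, 0], [0.4, 0, 0, 0, 0, 0, 0], [0.4, 0, 0, 0, 0, 0, 0]]}' | python3 -m crank; echo '{"moves":[[0.4, 0, 0, -0.01, 0, 0, 0], [0.4, 0, 0, -0.02, 0, 0, 0], [0.4, 0, 0, -0.03, 0, 0, 0], [0.4, 0, 0, -0.03, 0, 0, 0], [0.4, 0, 0, 0, 0, 0, 0]]}' | python3 -m crank; python3 to.py .47 .006 .1
```

```text
time: 12.45
tool_pos: [0.5417, 0.2597, 0.0583]
tool_rot: [-0.0, 1.0, -0.019, 0.001]
contact_force: [-0.5, -0.6, 6.5]
gripper_width: 0.402
grasp_force: 7.7
time: 13.08
tool_pos: [0.5427, 0.2602, 0.151]
tool_rot: [-0.001, 1.0, -0.02, 0.003]
contact_force: [0.1, -0.5, -1.0]
gripper_width: 0.402
grasp_force: 5.7
tool y [-0.039 -0.999 -0.003] delta in tool axes [-0.0631  0.257   0.0499]
```

```bash
echo '{"moves":[[0.4, -0.013, 0.03, 0, 0, 0, 0], [0.4, -0.013, 0.04, 0, 0, 0, 0], [0.4, -0.013, 0.04, 0, 0, 0, 0], [0.4, -0.013, 0.04, 0, 0, 0, 0], [0.4, -0.01, 0.04, 0, 0, 0, 0]]}' | python3 -m crank;echo '{"moves":[[0.4, 0, 0.04, 0, 0, 0, 0], [0.4, 0, 0.027, 0, 0, 0, 0], [0.4, 0, 0, 0.03, 0, 0, 0], [0.4, 0, 0, 0, 0, 0, 0], [0.4, 0, 0, 0, 0, 0, 0]]}' | python3 -m crank
python3 - <<'E'
from h import *
ims=[]
for c,b in(("top",(190,290,220,320)),("side",(170,290,180,300))):
    g,d=manip.grab_frame(c);ims.append(cv2.resize(g[b[0]:b[1],b[2]:b[3]],(400,400),interpolation=2))
    for n in("tips","disc_left","disc_right","grips"):
        print(c,n,[(round(x["conf"],2),np.round(x["centre"],1).tolist(),w2(c,x["centre"],.09 if n!="grips" else .12)[:2].round(4).tolist()) for x in manip.mark_of(c,n)[:2]])
save("hold.png",np.hstack(ims));s=manip.state();print(s["tool_pos"],s["gripper_width"],s["grasp_force"])
E
```

```text
time: 13.7
tool_pos: [0.4697, 0.0709, 0.1453]
tool_rot: [0.0, 1.0, -0.019, -0.001]
contact_force: [0.1, 0.1, -1.3]
gripper_width: 0.403
grasp_force: 5.7
time: 14.32
tool_pos: [0.4684, 0.0053, 0.1167]
tool_rot: [-0.0, 1.0, -0.019, -0.0]
contact_force: [-0.1, -0.3, 0.7]
gripper_width: 0.402
grasp_force: 5.6
top tips []
top disc_left [(0.29, [298.6, 299.0], [0.3623, -0.0861])]
top disc_right []
top grips []
side tips [(0.58, [209.5, 259.9], [0.5486, 0.0053])]
side disc_left [(0.63, [209.6, 260.3], [0.5478, 0.005]), (0.53, [166.1, 228.6], [0.682, -0.0476])]
side disc_right [(0.44, [250.7, 358.6], [0.3375, -0.0331]), (0.35, [297.6, 317.4], [0.3423, 0.0971])]
side grips [(0.62, [218.8, 291.1], [0.4708, 0.0044])]
[0.46879356 0.00509766 0.11706321] 0.3969156515836251 5.579396188259125
```

View pics/hold.png

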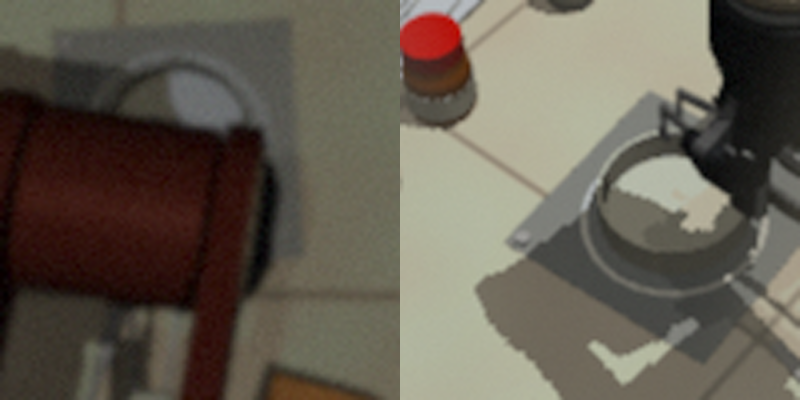

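```bash
cat > disc.py <<'E'
from h import *
from tw import cloud
from plant import manip
t=manip.state()["tool_pos"]
for k in range(3):
  g,W=cloud("side");C=W.reshape(-1,3)-t
  C=C[(C[:,0]>.055)&(C[:,0]<.10)&(abs(C[:,1])<.04)&(C[:,2]>-.045)&(C[:,2]<.025)]
  hi=C[C[:,2]>-.012];lo=C[C[:,2]<-.017]
  print(len(C),"stems/arms",len(hi),hi.mean(0).round(4),"lo",len(lo))
  for n,s in(("L",lo[lo[:,1]>-.0025]),("R",lo[lo[:,1]<=-.0025])):
    if len(s)>2: print(n,len(s),s.mean(0).round(4),"y",np.percentile(s[:,1],[5,50,95]).round(4),"x",np.percentile(s[:,0],[5,95]).round(4),"z",np.percentile(s[:,2],[2,98]).round(4))
print("y sorted lo",np.sort(lo[:,1]).round(3).tolist()[::3])
H=hi[hi[:,0]>.07];print("arms y",np.sort(H[:,1]).round(3).tolist()[::4])
E
python3 disc.py
```

```text
101 stems/arms 84 [ 0.0691 -0.0022  0.0024] lo 10
L 9 [ 0.0788  0.0049 -0.0223] y [0.0039 0.005  0.006 ] x [0.075  0.0832] z [-0.0255 -0.0188]
102 stems/arms 85 [ 0.0692 -0.002   0.0021] lo 11
L 10 [ 0.0788  0.0051 -0.022 ] y [0.0038 0.0049 0.0069] x [0.0753 0.0832] z [-0.0265 -0.0176]
104 stems/arms 87 [ 0.0688 -0.002   0.0024] lo 12
L 11 [ 0.0788  0.005  -0.0216] y [0.0037 0.0047 0.0064] x [0.0746 0.0829] z [-0.0265 -0.0175]
y sorted lo [-0.01, 0.004, 0.005, 0.006]
arms y [-0.011, -0.01, -0.01, -0.009, -0.008, -0.007, 0.004, 0.006, 0.007, 0.007, 0.009]
```

```bash
cat > gap.py <<'E'
from h import *
from tw import cloud
t=manip.state()["tool_pos"];A=[]
for k in range(5):
  g,W=cloud("side");C=W.reshape(-1,3)-t;A.append(C[(C[:,0]>.02)&(C[:,0]<.10)&(abs(C[:,1])<.05)&(C[:,2]>-.045)&(C[:,2]<.03)])
A=np.vstack(A);T=A[A[:,2]>-.006]
for lo,hi in((.034,.049),(.049,.064),(.064,.079),(.079,.094)):
  s=T[(T[:,0]>lo)&(T[:,0]<hi)]
  if len(s)>5:
    p=np.percentile(s[:,1],[3,97]);print(lo,len(s),p.round(4),"w",np.ptp(p).round(4),"z",np.percentile(s[:,2],[5,95]).round(4))
for a in np.arange(-.03,.012,.004):
  s=A[(A[:,0]>.068)&(A[:,2]>a)&(A[:,2]<a+.004)]
  l=s[s[:,1]>-.002];r=s[s[:,1]<=-.002]
  print("z",round(a+.002,3),len(l),len(r),l[:,:2].mean(0).round(4) if len(l) else 0,r[:,:2].mean(0).round(4) if len(r) else 0)
E
python3 gap.py
```

```text
0.034 59 [-0.0058  0.0099] w 0.0157 z [0.009  0.0125]
0.049 199 [-0.014   0.0109] w 0.0249 z [-0.0006  0.0117]
0.064 240 [-0.012   0.0098] w 0.0218 z [-0.0031  0.0073]
0.079 16 [-0.0109  0.0061] w 0.017 z [-0.0037  0.0062]
z -0.028 4 0 [0.0802 0.0043] 0
z -0.024 18 0 [0.0795 0.0051] 0
z -0.02 23 2 [0.0783 0.0052] [ 0.0792 -0.0107]
z -0.016 14 10 [0.0782 0.0062] [ 0.0777 -0.0093]
z -0.012 12 14 [0.0783 0.0061] [ 0.0779 -0.0093]
z -0.008 15 12 [0.0779 0.0061] [ 0.0775 -0.0089]
z -0.004 6 12 [0.0789 0.0067] [ 0.0772 -0.0089]
z 0.0 22 25 [0.0751 0.0074] [ 0.0732 -0.0091]
z 0.004 47 54 [0.0747 0.0067] [ 0.0737 -0.0097]
z 0.008 15 19 [0.0733 0.0071] [ 0.0732 -0.0089]
z 0.012 1 0 [0.0734 0.0097] 0
```

Camera estimates of the gap scatter between 10 and 12 mm. I'll calibrate by squeezing gently toward the closed stop (a gap of about 1 mm) and comparing the stem spacing.

```bash
echo '{"moves":[[0.38, 0, 0, 0, 0, 0, 0], [0.36, 0, 0, 0, 0, 0, 0], [0.36, 0, 0, 0, 0, 0, 0]]}' | python3 -m crank; python3 gap.py | tail -8|head -4; echo '{"moves":[[0.35, 0, 0, 0, 0, 0, 0], [0.34, 0, 0, 0, 0, 0, 0], [0.34, 0, 0, 0, 0, 0, 0]]}' | python3 -m crank; python3 gap.py | tail -8|head -4;  python3 -c "
from h import *;s=manip.state();print(s['gripper_width'],s['grasp_force'])"
```

```text
time: 15.6
tool_pos: [0.4687, 0.0051, 0.1169]
tool_rot: [-0.0, 1.0, -0.02, 0.0]
contact_force: [0.0, 0.1, -0.5]
gripper_width: 0.361
grasp_force: 8.7
z -0.016 12 2 [0.078  0.0032] [ 0.0791 -0.0042]
z -0.012 15 0 [0.0785 0.0031] 0
z -0.008 12 6 [0.0779 0.003 ] [ 0.0772 -0.007 ]
z -0.004 10 9 [0.0784 0.0032] [ 0.0777 -0.0059]
time: 16.23
tool_pos: [0.4687, 0.0051, 0.1169]
tool_rot: [-0.0, 1.0, -0.02, 0.0]
contact_force: [0.2, 0.3, -1.0]
gripper_width: 0.341
grasp_force: 10.0
z -0.016 9 11 [0.0777 0.0005] [ 0.0782 -0.0033]
z -0.012 8 4 [0.0779 0.0011] [ 0.0786 -0.003 ]
z -0.008 7 0 [0.0779 0.0013] 0
z -0.004 8 1 [0.0775 0.0021] [ 0.0757 -0.0053]
0.3415662813916536 10.036634802818298
```

```bash
for k in 1; do echo '{"moves":[[0.33, 0, 0, 0, 0, 0, 0], [0.33, 0, 0, 0, 0, 0, 0]]}' | python3 -m crank|tail -2; echo '{"moves":[[0.32, 0, 0, 0, 0, 0, 0], [0.32, 0, 0, 0, 0, 0, 0]]}' | python3 -m crank|tail -2;echo '{"moves":[[0.31, 0, 0, 0, 0, 0, 0], [0.31, 0, 0, 0, 0, 0, 0]]}' | python3 -m crank|tail -2; done
```

```text
gripper_width: 0.333
grasp_force: 19.0
gripper_width: 0.329
grasp_force: 33.6
gripper_width: 0.317
grasp_force: 49.7
```

```bash
echo '{"moves":[[0.34, 0, 0, 0, 0, 0, 0], [0.37, 0, 0, 0, 0, 0, 0], [0.394, 0, 0, 0, 0, 0, 0], [0.394, 0, 0, 0, 0, 0, 0], [0.394, 0, 0, 0, 0, 0, 0]]}' | python3 -m crank; python3 gap.py;python3 disc.py|head -4; python3 dish.py
```

```text
time: 17.85
tool_pos: [0.4687, 0.005, 0.1168]
tool_rot: [-0.0, 1.0, -0.02, -0.0]
contact_force: [0.1, 0.4, -0.5]
gripper_width: 0.398
grasp_force: 6.2
0.034 52 [-0.0057  0.01  ] w 0.0157 z [0.0093 0.0131]
0.049 186 [-0.0144  0.0106] w 0.025 z [0.0008 0.0116]
0.064 232 [-0.0113  0.0085] w 0.0198 z [-0.002   0.0072]
0.079 23 [-0.011   0.0065] w 0.0175 z [-0.0031  0.0067]
z -0.028 6 7 [0.0807 0.0038] [ 0.0789 -0.0072]
z -0.024 15 7 [0.0777 0.0051] [ 0.0818 -0.0066]
z -0.02 20 0 [0.078  0.0046] 0
z -0.016 12 1 [0.0791 0.0054] [ 0.0794 -0.0094]
z -0.012 10 5 [0.0785 0.0057] [ 0.078  -0.0078]
z -0.008 13 7 [0.0785 0.0058] [ 0.078  -0.0079]
z -0.004 11 6 [0.0775 0.0064] [ 0.0773 -0.0071]
z 0.0 22 22 [0.0751 0.0068] [ 0.074  -0.0085]
z 0.004 47 44 [0.0745 0.0059] [ 0.0735 -0.0092]
z 0.008 22 22 [0.0749 0.0058] [ 0.0737 -0.0088]
z 0.012 0 0 0 0
96 stems/arms 81 [ 0.0689 -0.0012  0.0032] lo 12
L 9 [ 0.0783  0.0046 -0.0221] y [0.0039 0.0046 0.0052] x [0.0758 0.0816] z [-0.0256 -0.0176]
R 3 [ 0.0807 -0.0075 -0.0269] y [-0.0082 -0.0071 -0.007 ] x [0.078  0.0828] z [-0.0281 -0.0251]
96 stems/arms 80 [ 0.0689 -0.0015  0.003 ] lo 11
side mark 0.96 [0.5444 0.001 ]
side mark 0.66 [ 0.6042 -0.0531]
side mark 0.78 [0.5396 0.0041]
side rimcircle 0.76 ((0.5467690825462341, 0.007689537480473518), 0.05806959047913551)
top mark 0.73 [0.5557 0.0035]
top mark 0.55 [0.5472 0.0047]
top rimcircle 0.87 ((0.5671069622039795, 0.002509878948330879), 0.044615499675273895)
```

```bash
echo '{"moves":[[0.39, 0.001, 0, 0, 0, 0, 0], [0.39, 0, 0, 0.02, 0, 0, 0], [0.39, 0, 0, 0.02, 0, 0, 0], [0.39, 0, 0, 0.02, 0, 0, 0], [0.39, 0, 0, 0, 0, 0, 0]]}' | python3 -m crank; echo '{"moves":[[0.39, 0, 0, 0.008, 0, 0, 0], [0.39, 0, 0, 0.006, 0, 0, 0], [0.39, 0, 0, 0.004, 0, 0, 0], [0.39, 0, 0, 0, 0, 0, 0], [0.39, 0, 0, 0, 0, 0, 0]]}' | python3 -m crank; python3 disc.py;python3 dish.py; python3 - <<'E'
from tw import *
# tweezers level: head top height and arm top height relative to tool
t=manip.state()["tool_pos"];g,W=cloud("side");C=W.reshape(-1,3)-t
C=C[(abs(C[:,1])<.025)&(C[:,2]>-.012)&(C[:,2]<.03)]
for a,b in((-.13,-.08),(-.08,-.03),(.05,.08)):
  s=C[(C[:,0]>a)&(C[:,0]<b)];print(a,len(s),np.percentile(s[:,2],[10,50,90]).round(4) if len(s) else 0)
E
```

```text
time: 19.38
tool_pos: [0.4682, 0.0052, 0.0552]
tool_rot: [-0.0, 1.0, -0.02, -0.002]
contact_force: [0.5, -0.1, 0.0]
gripper_width: 0.39
grasp_force: 6.4
time: 20.0
tool_pos: [0.4699, 0.005, 0.0391]
tool_rot: [0.0, 1.0, -0.02, 0.0]
contact_force: [-0.4, 0.3, 0.0]
gripper_width: 0.395
grasp_force: 6.4
375 stems/arms 74 [0.0683 0.0011 0.002 ] lo 295
L 209 [ 0.0794  0.0147 -0.0349] y [0.0003 0.013  0.0382] x [0.0572 0.098 ] z [-0.0391 -0.0207]
R 86 [ 0.0856 -0.0194 -0.0361] y [-0.0387 -0.0214 -0.0043] x [0.0737 0.0989] z [-0.0386 -0.034 ]
370 stems/arms 69 [ 0.0684 -0.0002  0.0029] lo 292
L 206 [ 0.079   0.015  -0.0349] y [0.0007 0.0135 0.0383] x [0.0574 0.097 ] z [-0.0389 -0.02  ]
R 86 [ 0.0858 -0.0184 -0.0361] y [-0.0377 -0.0197 -0.0042] x [0.0734 0.0984] z [-0.0395 -0.0326]
379 stems/arms 71 [0.0682 0.0005 0.0027] lo 299
L 210 [ 0.0799  0.0144 -0.035 ] y [-0.      0.0129  0.0376] x [0.0575 0.0986] z [-0.039  -0.0196]
R 89 [ 0.0856 -0.0194 -0.036 ] y [-0.0388 -0.021  -0.0039] x [0.0731 0.0992] z [-0.0386 -0.0335]
y sorted lo [-0.04, -0.039, -0.038, -0.038, -0.03, -0.029, -0.028, -0.027
[... 429 characters left out ...]
13, 0.014, 0.015, 0.015, 0.015, 0.016, 0.017, 0.017, 0.017, 0.018, 0.018, 0.019, 0.019, 0.02, 0.02, 0.02, 0.021, 0.021, 0.022, 0.023, 0.023, 0.024, 0.024, 0.025, 0.026, 0.026, 0.027, 0.028, 0.036, 0.037, 0.038, 0.039, 0.039, 0.039]
arms y [-0.011, -0.01, -0.009, -0.007, -0.006, 0.006, 0.006, 0.008]
side mark 0.79 [ 0.5483 -0.0021]
side mark 0.72 [0.5442 0.0012]
side rimcircle 0.81 ((0.5471876859664917, 0.007720606401562691), 0.0563528798520565)
top mark 0.82 [0.552  0.0032]
top mark 0.72 [0.5501 0.0029]
top rimcircle 0.55 ((0.5579591989517212, 0.0023958738893270493), 0.04986749216914177)
-0.13 322 [-0.0005  0.0075  0.0099]
-0.08 186 [-0.0032  0.0036  0.0068]
0.05 76 [-0.0009  0.0049  0.0089]
```

```bash
for i in 1 2 3 4; do echo '{"moves":[[0.39, 0, 0, 0, 0, 0, 0], [0.39, 0, 0, 0, 0, 0, 0], [0.39, 0, 0, 0, 0, 0, 0], [0.39, 0, 0, 0, 0, 0, 0], [0.39, 0, 0, 0, 0, 0, 0]]}' | python3 -m crank | tail -3; done; python3 gap.py | tail -8
```

```text
contact_force: [0.4, 0.8, -0.6]
gripper_width: 0.395
grasp_force: 6.4
contact_force: [-0.3, -0.7, -0.6]
gripper_width: 0.395
grasp_force: 6.4
contact_force: [-0.3, -0.1, -1.0]
gripper_width: 0.394
grasp_force: 6.4
contact_force: [-1.1, 0.8, 0.3]
gripper_width: 0.39
grasp_force: 6.4
z -0.016 65 19 [0.0811 0.0371] [ 0.0887 -0.0342]
z -0.012 106 25 [0.0838 0.0403] [ 0.0865 -0.0278]
z -0.008 24 21 [0.0828 0.0353] [ 0.0849 -0.0259]
z -0.004 3 6 [0.0756 0.0058] [ 0.0778 -0.0081]
z 0.0 16 21 [0.0747 0.0066] [ 0.0739 -0.0081]
z 0.004 31 37 [0.0742 0.0058] [ 0.0744 -0.0087]
z 0.008 11 15 [0.0749 0.0066] [ 0.0739 -0.0083]
z 0.012 0 0 0 0
```

```bash
python3 -c "
from plant import manip;print(manip.job_done())"
```

```text
the job is handed in; nothing more can be done
None
```

I handed the job in. The dish was slid into the ring, and the tweezer electrode is held level with its discs inside the middle of the dish. The disc gap is about 10 mm (my estimates range from 9 to 11 mm) and was held steady for over two seconds; no verdict came back.

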